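Raise the sampler shield to its mark

TASK

With the fingertips beneath the lip of the clear sliding shield, gently push the shield up until the pointer at the lip's left end is level with the black height clip on the left post, and leave it standing there. Then press the button on the control box fully down and let go, to confirm the new height. Only push: do not move the clip, and leave the bottles, vials and other loose things where they stand.

Things in the scene. Friction and masses are not known exactly. Their poses are not given: they have to be found in the camera images.
- shield: Fixed shield unit: base plate 12 mm thick, 470 mm wide, from 5 mm before the origin to 255 mm behind; two aluminium posts, 30 mm wide, 440 mm apart, 620 mm tall; vial carousel behind. Origin on the table midway between the posts' feet; +x from its front (robot's side) to the carousel, +y to the left post, z up. Posts lean 0.17 rad from vertical, tops towards +x. Turned up to 0.3 rad either way.
- sash (a joint): Travel of the sliding window up the leaning posts, m: 0 fully down, up to 0.19; starts at 0 to 0.04. Clear window in an aluminium frame, 400 mm wide, 258 mm high, some 0.8 kg, counterweighted: it stays where it is left and takes some 2 to 6 N to move either way.
- lip_edge (a point): Middle of the lower front edge of the window's lip: a steel plate 300 mm wide, 14 mm thick, standing out 57 mm from the window's bottom rail towards the robot, square to the window, underside flat and free. Moves with the window. Axes: z along the travel (up, leaning 0.17 rad away), y along the lip to the left, x into the window. About 159 mm above the table when the window is fully down.
- pointer (a point): Tip of the dark steel pointer tab (37 x 17 mm) at the left (+y) end of the window's bottom rail, 200 mm left of its middle, 7 mm above the lip's underside (half the lip's thickness). Moves with the window. Axes as lip_edge.
- mark_tip (a point): Tip of the black height clip (46 mm wide, 28 mm high, with a round steel screw head) clamped on the left post, pointing inward to the pointer. Level with the pointer (same place along the posts) when the window is at the marked height. Axes as lip_edge: z along the travel.
- mark (a joint): Where the clip is clamped along the post, m, as the window travel at which pointer and clip are level; between 0.09 and 0.16. It is not to be moved.
- panel: Fixed control box, grey, 95 x 85 x 45 mm, a small display on top in its +x half and one button in its -x half. Origin at the centre of its underside. It stands to the left or to the right, in front of the shield.
- button_top (a point): Centre of the top of the round white push button (28 mm across, in a black housing) on the control box; it goes straight down. z up. It springs back.
- button (a joint): How far the button is pressed, m: 0 released, 0.006 fully down, which takes 5 N.
- tip_box: Loose grey box with clear lid, 80 x 110 x 57 mm, origin at the centre of its underside; stands to the side opposite the control box. Bystander.
- vial_a: Loose clear glass vial with black cap, 26 mm across, 48 mm tall, in front of the lip, to the left of its middle. Origin at the centre of its underside. Bystander.
- vial_b: Loose amber glass vial with black cap, 26 mm across, 48 mm tall, in front of the lip, to the right of its middle. Origin at the centre of its underside. Bystander.
- beaker: Loose glass beaker, 68 mm across, 85 mm tall, right of the shield. Origin at the centre of its underside. Bystander.
- solvent: Loose glass bottle with blue cap, 86 mm across, 180 mm tall, left of the shield. Origin at the centre of its underside. Bystander.
- wrench: Loose steel wrench, 150 mm long, under 15 mm high, lying across on the table before the lip. Bystander.
- jar: Loose white jar, 60 mm across, 70 mm tall, right of the shield. Origin at the centre of its underside. Bystander.
There are look-alikes about, which are no part of the job. What is shaped like the panel but green or red is not meant.

How it is judged:
By the outcome, as a careful person would: the job done as asked, in the order asked, and still so for the second after the job is handed in, with the robot touching nothing.
It also fails if it takes over 46 s, if anything falls off the work surface, if the arm or the gripper's body presses on something with over 40 N, if the wrist force passes 120 N, or if a joint passes its speed limit or range.

ROBOT

A 6-joint arm with a two-finger parallel gripper is mounted at the origin on the work surface. World frame = base frame: x ahead of the robot, y to its left, z up, the work surface at z = 0. Lengths are in m, angles in rad, forces in N, time in s.
With the tool pointing down it reaches from about 0.325 to 0.775 m from the base axis. Payload 9.3 kg.
Tool frame: the origin (TCP) lies midway between the tips of the shut fingers; the grasp point (between the pads) lies manip.grip_point_offset behind it (manip.grip_point_offset is the distance from the TCP to the grasp point, in m); z points along the fingers, y is the direction in which the jaws open and shut (so a half turn about z gives the same grasp; the last joint's range is limited). The gripper opens to 85 mm and grips with 20 to 120 N. Pads are 22 mm wide; open, the fingers measure 114 mm over their backs; the gripper's body (76 mm by 85 mm) begins 54 mm behind the grasp point. The pads swing forward as they close: fully open they stand 13 mm farther back than shut.
Start: joints at [-0.153, 0.259, 0.021, 1.334, 0, 1.418], TCP at [0.55, -0, 0.231] pointing down, gripper open.
Joint ranges: [-3.04, 3.04], [-0.91, 1.82], [-1.04, 1.36], [-1.92, 1.95], [-1.52, 1.45], [-3.14, 3.14]. Speed limits (rad/s): [2.22, 2.22, 2.79, 3.14, 3.14, 3.14].

INTERFACE

Orientations are given as a unit quaternion [w, x, y, z].
In Python, from bench import manip gives the robot as it stands. Calls block until the motion is done:
- manip.move_pose(position, orientation): joint-space move of the TCP to a pose.
- manip.move_l(position, rate=0.15, attitude=None): straight line of the TCP; attitude=None keeps the orientation; rate is the mean speed in m/s.
- manip.move_j(angles): joint-space move.
- manip.grip(opening, f_grip=None): finger opening in m; f_grip is the grip in N (None keeps the last); returns when the fingers have stopped.
- manip.hold(seconds).
- manip.ik(position, orientation): joint angles nearest the present ones, or None.
- manip.grab_frame(name): name is "scene" or "side" or "wrist"; returns a dict with "frame" (480x640x3 uint8, red, green, blue), "mtx" (3x3 intrinsics, pixels), "k1" (the pictures are not rectified: a ray, as slopes to the right and down, at radius r is drawn at 1 + k1 r^2 times it, then the intrinsics apply), "T" (4x4, takes a point from camera to world coordinates). Camera axes: x right, y up, looking along -z (the intrinsics and any distortion apply to the point x, -y, -z); pixel columns grow to the right and rows downward; lengths in m; the calibration is good to about 2 mm. A picture is of the moment at which its call begins. There is no depth.
A pose or a line that the arm cannot do raises manip.IKError and nothing moves.
- manip.hand_in(): hands the job in, once; it reports no verdict.
Readings, each from a call of its own:
- manip.get_time(): time.
- manip.get_joint_positions(): joint angles.
- manip.get_dq(): joint speeds.
- manip.get_tau(): joint torques, N m.
- manip.get_eef_pos(): TCP position.
- manip.get_eef_rot(): TCP orientation.
- manip.get_wrist_force(): force on the tool from outside, world axes, zero at the start.
- manip.get_wrist_torque(): the same for the moment, N m.
- manip.get_finger_gap(): finger opening in m.
Only numpy, scipy, OpenCV 4.12 (cv2) and the standard library are available. Lean on these libraries where they do the work, as an engineer would, in place of code of your own. Each camera call takes 0.05 s, during which the arm holds its last target.

## Working session

There is one attempt and no reset: what is moved stays moved. The work goes in short steps, each a Python script; the robot and the scene stay as the last script left them, time stands still between calls to the robot, and variables do not carry over. Pictures are saved under pics/ and viewed, and the job is handed in when it is done.

```bash
mkdir -p pics; ls; python3 - <<'E'
from bench import manip
import cv2
for n in ["scene","side","wrist"]:
    f=manip.grab_frame(n); cv2.imwrite(f"pics/{n}0.png",f["frame"][:,:,::-1])
    print(n,f["mtx"].tolist(),f["k1"],f["T"].round(4).tolist())
print(manip.get_time(),manip.grip_point_offset,manip.get_eef_rot(),manip.get_wrist_force())
E
```

```text
pics
scene [[454.60689032716397, 0.0, 322.1594980731897], [0.0, 454.60689032716397, 243.31701142054445], [0.0, 0.0, 1.0]] -0.009150168577494495 [[-0.8398, -0.387, 0.3807, 0.8335], [0.5429, -0.6048, 0.5827, 0.609], [0.0048, 0.696, 0.718, 0.8607], [0.0, 0.0, 0.0, 1.0]]
side [[531.8547486825568, 0.0, 335.79519928279643], [0.0, 531.8547486825568, 233.93217458420463], [0.0, 0.0, 1.0]] -0.005519485256590045 [[0.8975, 0.3135, -0.3102, 0.0037], [-0.4407, 0.6119, -0.6568, -0.9279], [-0.0161, 0.7262, 0.6873, 1.1216], [0.0, 0.0, 0.0, 1.0]]
wrist [[406.74457234021594, 0.0, 314.6962226850662], [0.0, 406.74457234021594, 241.69304614906858], [0.0, 0.0, 1.0]] -0.08368537655937067 [[1.0, 0.0, 0.0006, 0.5501], [-0.0002, 0.9598, 0.2806, 0.0716], [-0.0006, -0.2806, 0.9598, 0.3746], [0.0, 0.0, 0.0, 1.0]]
0.15 0.0187 [-4.06779494e-04  7.07105141e-01  7.07108241e-01 -2.99322455e-04] [ 0.33047036  0.26184382 -0.28667172]
```

View pics/scene0.png

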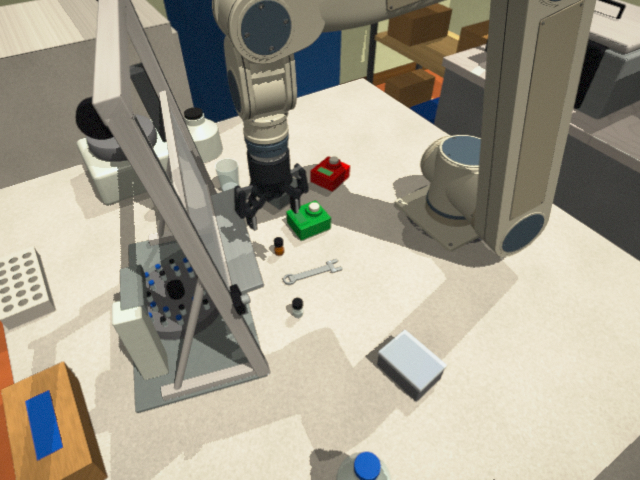

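View pics/side0.png

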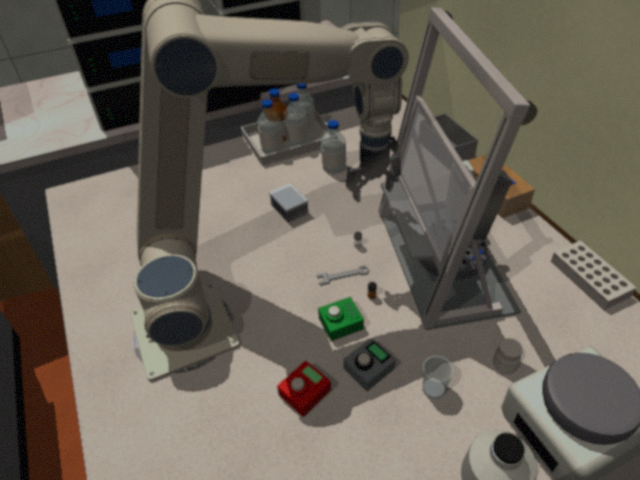

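View pics/wrist0.png

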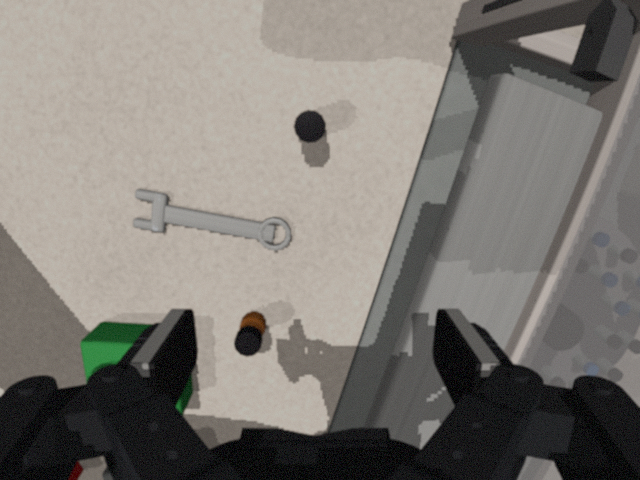

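```bash
cat > h.py <<'E'
import numpy as np, cv2
def ray(f,uv):
    K=f["mtx"];d=((uv[0]-K[0,2])/K[0,0],(uv[1]-K[1,2])/K[1,1]);rd=np.hypot(*d);r=rd
    for _ in range(20): r=rd/(1+f["k1"]*r*r)
    s=r/rd if rd>0 else 1
    v=np.array([d[0]*s,-d[1]*s,-1.]);T=f["T"]
    w=T[:3,:3]@v; return T[:3,3].copy(),w/np.linalg.norm(w)
def onz(f,uv,z):
    o,d=ray(f,uv);return o+d*(z-o[2])/d[2]
def proj(f,p):
    T=f["T"];c=T[:3,:3].T@(np.asarray(p,float)-T[:3,3]);a=np.array([c[0],-c[1]])/-c[2]
    a*=1+f["k1"]*(a@a);K=f["mtx"];return np.array([K[0,0]*a[0]+K[0,2],K[1,1]*a[1]+K[1,2]])
def crop(img,x0,y0,x1,y1,s,name):
    c=cv2.resize(img[y0:y1,x0:x1],None,fx=s,fy=s,interpolation=cv2.INTER_CUBIC);cv2.imwrite(name,c)
E
python3 - <<'E'
from h import *
s=cv2.imread("pics/scene0.png");d=cv2.imread("pics/side0.png");w=cv2.imread("pics/wrist0.png")
crop(s,100,180,300,420,2.5,"pics/s_c.png")
crop(d,320,180,540,400,2.7,"pics/d_c.png")
crop(w,320,0,640,480,1.25,"pics/w_c.png")
E
```

```text
(no output)
```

View pics/s_c.png

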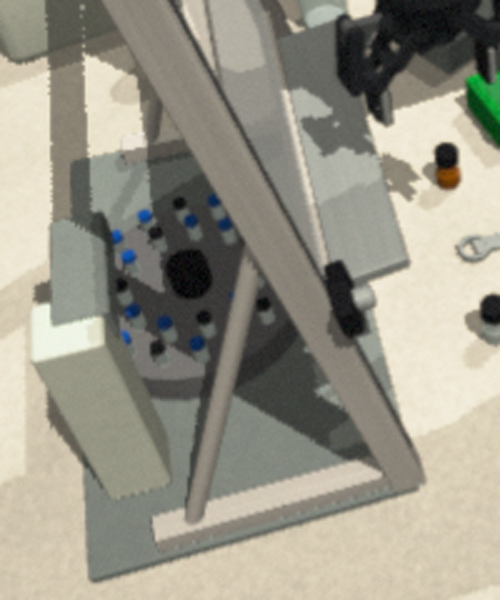

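View pics/d_c.png

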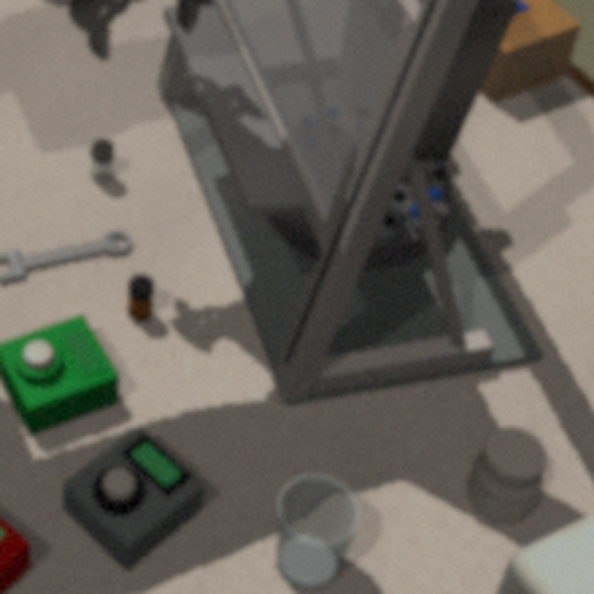

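View pics/w_c.png

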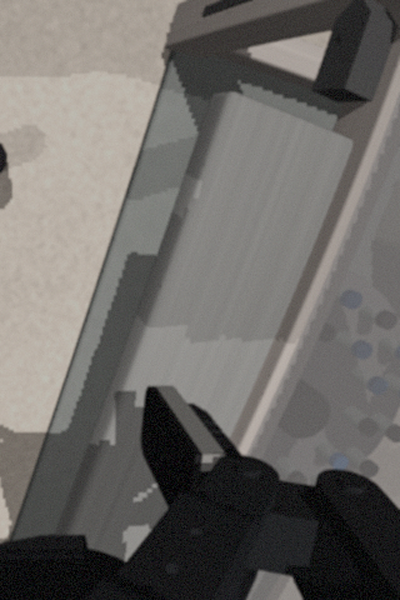

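```bash
python3 - <<'E'
from h import *
from bench import manip
import pickle
F={n:manip.grab_frame(n) for n in ["scene","side","wrist"]}
pickle.dump(F,open("F0.pkl","wb"))
s,d,w=F["scene"],F["side"],F["wrist"]
LF=onz(s,(269.5,374),.012);LB=onz(s,(137,409),.012)
RF=onz(d,(427,326),.012);RB=onz(d,(519,311),.012)
LFw=onz(w,(452,45),.012); Mw=onz(w,(330,430),.012)
print(LF,LFw,RF,"back",LB,RB,Mw)
print(np.linalg.norm(LF-RF),np.linalg.norm(LF-LB),np.linalg.norm(RF-RB))
ex=np.array([LF[1]-RF[1],-(LF[0]-RF[0])]);print("yaw",np.arctan2(ex[1],ex[0]), np.arctan2(*(LB-LF)[[1,0]]),np.arctan2(*(RB-RF)[[1,0]]))
# panel
for z in(.045,): print("panel top corners approx",[onz(d,(320+x/2.7,180+y/2.7),z).round(4) for x,y in((65,490),(140,432),(203,488),(128,540))])
print("btn",onz(d,(320+119/2.7,180+480/2.7),.055))
E
```

```text
[0.67458389 0.17337225 0.012     ] [0.66513269 0.13704211 0.012     ] [ 0.56109922 -0.28146876  0.012     ] back [0.92379206 0.10084346 0.012     ] [ 0.8017763  -0.34934173  0.012     ] [ 0.5669484  -0.25008537  0.012     ]
0.46878472270903326 0.25954794709340506 0.2500643858835768
yaw -0.24451183102044788 -0.28321367600842456 -0.27487013913718844
panel top corners approx [array([ 0.3147, -0.2993,  0.045 ]), array([ 0.4023, -0.2756,  0.045 ]), array([ 0.4227, -0.3515,  0.045 ]), array([ 0.3401, -0.367 ,  0.045 ])]
btn [ 0.35810146 -0.31719325  0.055     ]
```

```bash
cat >> h.py <<'E'
L=0.17
def frame(x,y,yaw):
    c,s=np.cos(yaw),np.sin(yaw);R=np.array([[c,-s,0],[s,c,0],[0,0,1]])
    T=np.eye(4);T[:3,:3]=R;T[:2,3]=x,y;return T
def overlay(f,img,pts,name,box=None,sc=1):
    for p,c in pts:
        u=proj(f,p);cv2.circle(img,tuple(int(round(q)) for q in u),1,c,-1)
E
python3 - <<'E'
from h import *
import pickle
F=pickle.load(open("F0.pkl","rb"));s,d,w=F["scene"],F["side"],F["wrist"]
from scipy.optimize import least_squares
obs=[(s,(269.5,374),(-.005,.235)),(s,(137,409),(.255,.235)),(d,(427,326),(-.005,-.235)),(d,(519,311),(.255,-.235))]
def res(p):
    T=frame(*p);r=[]
    for f,uv,(x,y) in obs: r+=list(proj(f,(T@[x,y,.012,1])[:3])-uv)
    a=proj(w,(T@[-.005,.2,.012,1])[:3]);b=proj(w,(T@[-.005,-.2,.012,1])[:3])
    n=np.array([-(b-a)[1],(b-a)[0]]);n/=np.linalg.norm(n)
    for q in((452,45),(330,430)): r.append((q-a)@n)
    return r
o=least_squares(res,[.6,-.05,-.26],loss='soft_l1');print(o.x,np.round(res(o.x),1))
np.save("pose.npy",o.x);T=frame(*o.x)
# lip edge guess: local travel dir & points
t=np.array([np.sin(L),0,np.cos(L)]); nx=np.array([np.cos(L),0,-np.sin(L)])
# lip left-front corner upper edge in scene, ray ∩ local plane y=.15
oo,dd=ray(s,(263.2,284.8)); Ti=np.linalg.inv(T);lo=(Ti@np.r_[oo,1])[:3];ld=Ti[:3,:3]@dd
p=lo+ld*(.15-lo[1])/ld[1];print("lip corner local",p,"along t",p@t,"nx",p@nx)
# clip tip
for uv in((232,285),(241,299),(248,301)):
  oo,dd=ray(s,uv);lo=(Ti@np.r_[oo,1])[:3];ld=Ti[:3,:3]@dd
  p=lo+ld*(.21-lo[1])/ld[1];print("clip local",p,"t",p@t,"nx",p@nx)
for n,f in F.items():
    im=f["frame"][:,:,::-1].copy()
    for y in(.22,-.22):
        for k in range(0,63): 
            u=proj(f,(T@np.r_[np.array([0,y,0])+t*k*.01,1])[:3]);cv2.circle(im,tuple(int(round(q)) for q in u),1,(0,0,255),-1)
    for c in((-.005,.235),(.255,.235),(-.005,-.235),(.255,-.235)):
        u=proj(f,(T@[*c,.012,1])[:3]);cv2.circle(im,tuple(int(round(q)) for q in u),2,(255,0,255),-1)
    cv2.imwrite(f"pics/ov_{n}.png",im)
E
```

```text
[ 0.62055371 -0.05784881 -0.2502934 ] [-0.2 -1.  -0.1  3.  -0.6  1.3  2.1 -1.2  0.1 -0.6]
lip corner local [-0.02857521  0.15        0.18772774] along t 0.18018717516207003 nx -0.05992350959172764
clip local [0.02942145 0.21       0.28039108] t 0.28132677112937926 nx -0.01843989059991086
clip local [0.01975777 0.21       0.23881541] t 0.2387155000710459 nx -0.020930397743173828
clip local [0.00882095 0.21       0.22860875] t 0.22680565078037102 nx -0.02998277355133074Traceback (most recent call last):
  File "<stdin>", line 28, in <module>
cv2.error: OpenCV(4.12.0) :-1: error: (-5:Bad argument) in function 'circle'
> Overload resolution failed:
>  - Can't parse 'center'. Sequence item with index 0 has a wrong type
>  - Can't parse 'center'. Sequence item with index 0 has a wrong type
```

View pics/ov_scene.png

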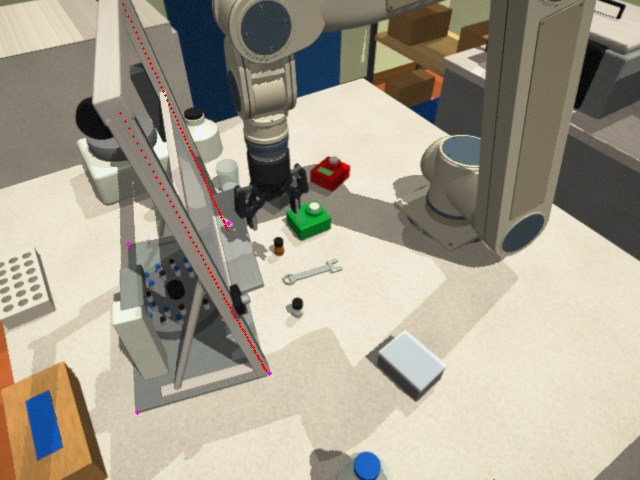

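View pics/ov_side.png

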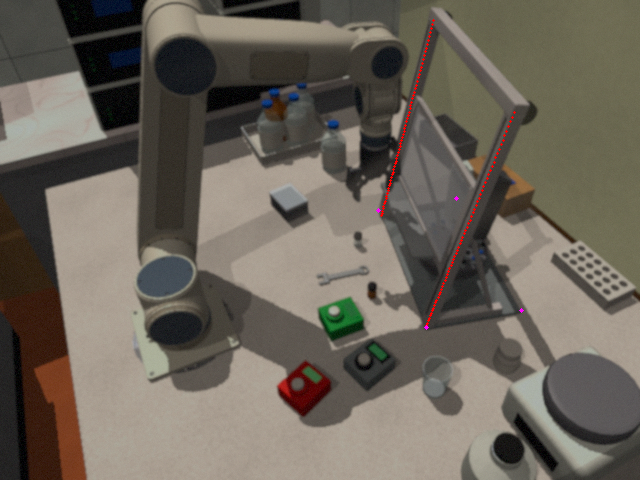

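```bash
cat >> h.py <<'E'
from scipy.spatial.transform import Rotation as Ro
P=np.load("pose.npy");TS=frame(*P)
t=np.array([np.sin(L),0,np.cos(L)]); nx=np.array([np.cos(L),0,-np.sin(L)])
def W(n,y,tt):  # sash coordinates -> world
    return (TS@np.r_[n*nx+np.array([0,y,0])+tt*t,1])[:3]
def S(p):
    q=(np.linalg.inv(TS)@np.r_[p,1])[:3];return np.array([q@nx,q[1],q@t])
def ori(down=L,yaw=0,flip=False):
    """tool z forward, pitched 'down', yawed rel. to shield; tool x up (camera on top)"""
    c,s=np.cos(down),np.sin(down)
    R=np.array([[s,0,c],[0,-1,0],[c,0,-s]])
    if flip: R=R@np.diag([-1,-1,1])
    R=Ro.from_euler('z',P[2]+yaw).as_matrix()@R
    q=Ro.from_matrix(R).as_quat();return [q[3],q[0],q[1],q[2]]
E
python3 - <<'E'
from h import *
from bench import manip
for fl in(0,1):
 for yaw in(-.3,0,.3,.6):
  for dn in(0,L,.5):
    for nm,p in(("under",W(-.03,0,.13)),("mid",W(-.03,0,.3)),("front",W(-.11,0,.14)),("look",W(-.2,.1,.22)),("look2",W(-.2,.2,.22))):
      q=manip.ik(p,ori(dn,yaw,fl)); print(fl,yaw,dn,nm,p.round(3),None if q is None else np.round(q,2))
E
```

```text
0 -0.3 0 under [ 0.613 -0.056  0.133] None
0 -0.3 0 mid [ 0.641 -0.063  0.301] None
0 -0.3 0 front [ 0.538 -0.037  0.157] None
0 -0.3 0 look [0.49  0.079 0.251] None
0 -0.3 0 look2 [0.515 0.176 0.251] None
0 -0.3 0.17 under [ 0.613 -0.056  0.133] None
0 -0.3 0.17 mid [ 0.641 -0.063  0.301] [ 0.01  0.14 -0.94 -0.88 -0.55 -3.04]
0 -0.3 0.17 front [ 0.538 -0.037  0.157] None
0 -0.3 0.17 look [0.49  0.079 0.251] None
0 -0.3 0.17 look2 [0.515 0.176 0.251] [ 0.69  0.23 -0.92 -0.66 -1.2  -2.69]
0 -0.3 0.5 under [ 0.613 -0.056  0.133] [-0.01  0.25 -0.98 -0.66 -0.47 -2.86]
0 -0.3 0.5 mid [ 0.641 -0.063  0.301] [-0.03 -0.01 -0.65 -0.08 -0.45 -2.87]
0 -0.3 0.5 front [ 0.538 -0.037  0.157] None
0 -0.3 0.5 look [0.49  0.079 0.251] [ 0.42 -0.09 -0.83  0.03 -0.81 -2.53]
0 -0.3 0.5 look2 [0.515 0.176 0.251] [ 0.62  0.07 -0.64  0.24 -0.94 -2.3 ]
0 0 0 under [ 0.613 -0.056  0.133] None
0 0 0 mid [ 0.641 -0.063  0.301] None
0 0 0 front [ 0.538 -0.037  0.157] None
0 0 0 look [0.49  0.079 0.251] None
0 0 0 look2 [0.515 0.176 0.251] None
0 0 0.17 under [ 0.613 -0.056  0.133] None
0 0 0.17 mid [ 0.641 -0.0
[... 4447 characters left out ...]
ont [ 0.538 -0.037  0.157] None
1 0.6 0 look [0.49  0.079 0.251] None
1 0.6 0 look2 [0.515 0.176 0.251] None
1 0.6 0.17 under [ 0.613 -0.056  0.133] None
1 0.6 0.17 mid [ 0.641 -0.063  0.301] [-0.63  0.12 -0.92 -0.74  0.95 -0.24]
1 0.6 0.17 front [ 0.538 -0.037  0.157] None
1 0.6 0.17 look [0.49  0.079 0.251] None
1 0.6 0.17 look2 [0.515 0.176 0.251] None
1 0.6 0.5 under [ 0.613 -0.056  0.133] [-0.58  0.22 -0.94 -0.42  0.78 -0.58]
1 0.6 0.5 mid [ 0.641 -0.063  0.301] [-0.56 -0.01 -0.61  0.12  0.77 -0.55]
1 0.6 0.5 front [ 0.538 -0.037  0.157] None
1 0.6 0.5 look [0.49  0.079 0.251] [-0.38 -0.3  -1.   -0.06  0.63 -0.41]
1 0.6 0.5 look2 [0.515 0.176 0.251] [ 0.01 -0.21 -0.98 -0.25  0.29 -0.17]
```

```bash
python3 - <<'E'
from h import *
from bench import manip
N0=-.06
for y in(-.1,-.05,0,.05,.1):
 for yaw in np.arange(-1.2,1.21,.2):
  for dn in(0,.1,L,.25,.35,.45,.55,.65,.8):
    o=ori(dn,yaw,1)
    ok=[manip.ik(W(n,y,tt),o) is not None for n,tt in((N0-.03,.13),(N0+.02,.13),(N0+.02,.2),(N0+.02,.29))]
    if all(ok): print(y,round(yaw,1),dn); break
E
```

```text
-0.1 -1.2 0.1
-0.1 -1.0 0
-0.1 -0.8 0.35
-0.1 -0.6 0.55
-0.1 -0.4 0.65
-0.1 -0.2 0.65
-0.1 -0.0 0.8
-0.1 0.2 0.65
-0.1 0.4 0.55
-0.1 0.6 0.35
-0.1 0.8 0.17
-0.1 1.0 0.1
-0.1 1.2 0.17
-0.05 -1.2 0.1
-0.05 -1.0 0
-0.05 -0.8 0.17
-0.05 -0.6 0.45
-0.05 -0.4 0.55
-0.05 -0.2 0.65
-0.05 -0.0 0.8
-0.05 0.2 0.65
-0.05 0.4 0.65
-0.05 0.6 0.45
-0.05 0.8 0.17
-0.05 1.0 0.17
-0.05 1.2 0.1
0 -1.2 0.1
0 -1.0 0.1
0 -0.8 0
0 -0.6 0.35
0 -0.4 0.55
0 -0.2 0.65
0 -0.0 0.65
0 0.2 0.65
0 0.4 0.65
0 0.6 0.55
0 0.8 0.35
0 1.0 0.17
0 1.2 0.1
0.05 -1.2 0.17
0.05 -1.0 0.1
0.05 -0.8 0
0.05 -0.6 0.17
0.05 -0.4 0.45
0.05 -0.2 0.55
0.05 -0.0 0.65
0.05 0.2 0.65
0.05 0.4 0.65
0.05 0.6 0.55
0.05 0.8 0.45
0.05 1.0 0.17
0.05 1.2 0.17
0.1 -1.2 0.25
0.1 -1.0 0.1
0.1 -0.8 0
0.1 -0.6 0
0.1 -0.4 0.25
0.1 -0.2 0.45
0.1 -0.0 0.55
0.1 0.2 0.65
0.1 0.4 0.65
0.1 0.6 0.55
0.1 0.8 0.45
0.1 1.0 0.25
0.1 1.2 0.17
```

```bash
python3 - <<'E'
from h import *
from bench import manip
N0=-.06
for y in(-.12,-.08,-.05):
 for yaw in(.5,.6,.7,.8,.9):
  for dn in(.1,L,.22,.28,.35,.42):
    o=ori(dn,yaw)
    r=[manip.ik(W(n,y,tt),o) for n,tt in((N0-.1,.19),(N0-.06,.13),(N0+.02,.13),(N0+.02,.2),(N0+.02,.31))]
    if all(q is not None for q in r[1:]): print(y,yaw,dn,r[0] is not None,np.round(r[1],2),np.round(r[-1],2)); break
E
```

```text
-0.12 0.6 0.35 True [-1.05  0.19 -1.   -0.06  1.18  2.04] [-0.86  0.05 -0.62  0.13  1.07  2.4 ]
-0.12 0.7 0.17 True [-1.1   0.36 -0.94  0.13  1.4   1.72] [-0.91  0.15 -0.7  -0.16  1.3   2.47]
-0.12 0.8 0.17 True [-1.09  0.45 -0.76  0.77  1.39  1.16] [-0.92  0.2  -0.56  0.28  1.37  2.11]
-0.12 0.9 0.17 True [-1.09  0.54 -0.63  1.16  1.33  0.79] [-0.92  0.3  -0.36  0.92  1.4   1.56]
-0.08 0.6 0.42 True [-0.93  0.13 -1.03 -0.15  1.07  2.2 ] [-0.77  0.01 -0.61  0.17  0.96  2.45]
-0.08 0.7 0.28 True [-0.99  0.25 -1.01 -0.11  1.26  2.  ] [-0.82  0.08 -0.66  0.03  1.16  2.41]
-0.08 0.8 0.17 True [-1.02  0.37 -0.9   0.29  1.4   1.58] [-0.85  0.16 -0.66 -0.02  1.33  2.36]
-0.08 0.9 0.17 True [-1.02  0.47 -0.72  0.88  1.38  1.06] [-0.86  0.23 -0.49  0.5   1.39  1.93]
-0.05 0.7 0.35 True [-0.9   0.19 -1.04 -0.19  1.16  2.14] [-0.75  0.05 -0.63  0.11  1.06  2.42]
-0.05 0.8 0.17 True [-0.96  0.35 -1.02 -0.15  1.39  1.93] [-0.8   0.14 -0.72 -0.2   1.29  2.51]
-0.05 0.9 0.17 True [-0.96  0.41 -0.82  0.56  1.4   1.35] [-0.81  0.19 -0.58  0.22  1.37  2.17]
```

```bash
python3 - <<'E'
from h import *
from bench import manip
y,yaw,dn=-.08,.7,.28;o=ori(dn,yaw);N0=-.06
manip.grip(0.0)
manip.move_l([.46,-.06,.30],rate=.25)
try:
    manip.move_l(W(N0-.1,y-.05,.20),rate=.1,attitude=o); print("line")
except manip.IKError as e:
    print(e); q=manip.ik(W(N0-.1,y-.05,.20),o); print(q); manip.move_pose(W(N0-.1,y-.05,.20),o)
print(manip.get_time(),manip.get_eef_pos(),W(N0-.1,y-.05,.20),manip.get_joint_positions(),manip.get_wrist_force(),manip.get_finger_gap())
import pickle
f=manip.grab_frame("wrist");pickle.dump(f,open("w1.pkl","wb"));cv2.imwrite("pics/w1.png",f["frame"][:,:,::-1])
f=manip.grab_frame("side");pickle.dump(f,open("d1.pkl","wb"));cv2.imwrite("pics/d1.png",f["frame"][:,:,::-1])
f=manip.grab_frame("scene");pickle.dump(f,open("s1.pkl","wb"));cv2.imwrite("pics/s1.png",f["frame"][:,:,::-1])
E
```

```text
line
3.5417 [ 0.46853827 -0.15316606  0.22440267] [ 0.46835656 -0.15312003  0.22418613] [-1.15463881  0.14756376 -0.77114477  0.76971134  1.28844608  1.44744479] [-0.44396875 -0.34803021  0.6828489 ] -3.39248475008788e-05
```

View pics/w1.png

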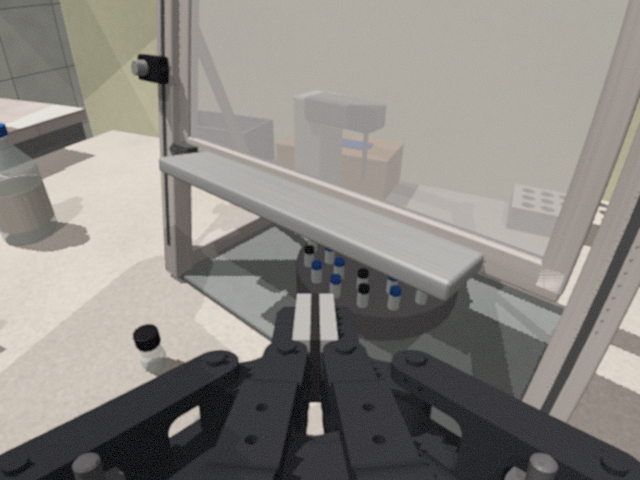

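View pics/d1.png

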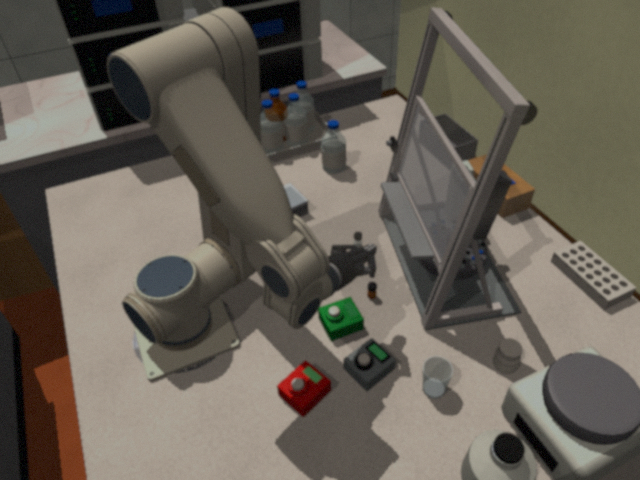

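View pics/s1.png

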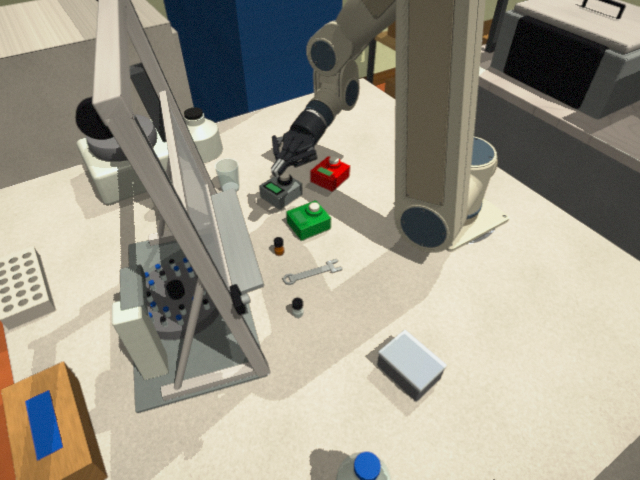

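```bash
python3 - <<'E'
from h import *
w=cv2.imread("pics/w1.png");crop(w,110,30,230,190,4,"pics/w1c.png")
E
```

```text
(no output)
```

View pics/w1c.png

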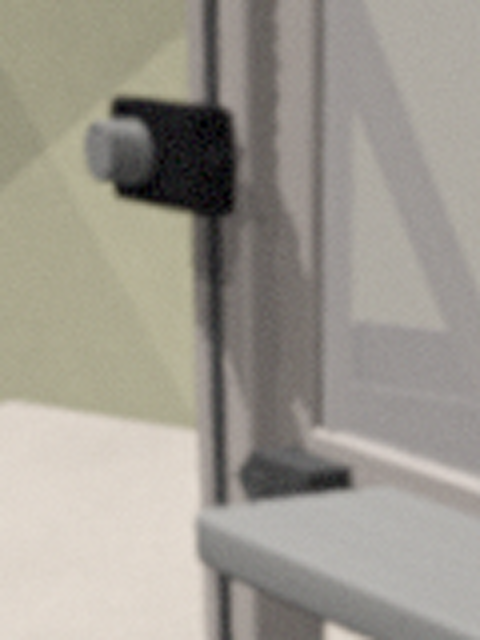

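```bash
cat >> h.py <<'E'
def hit(f,uv,ax,val):
    o,d=ray(f,uv);a=S(o);b=S(o+d)-a
    return a+b*(val-a[ax])/b[ax]
E
python3 - <<'E'
from h import *
import pickle
f=pickle.load(open("w1.pkl","rb"));s=pickle.load(open("s1.pkl","rb"))
print("cam",S(f["T"][:3,3]))
for nm,uv in(("ptr",(170.7,148)),("clip tip",(169.5,69.2)),("cliptop",(167.5,57)),("clipbot",(167,83.2)),("lip left top corner",(160.5,160)),("lip left bot",(160.5,171)),("lip right near top",(110,0))):
    print(nm,"y=.15",hit(f,uv,1,.15).round(4),"y=.2",hit(f,uv,1,.2).round(4),"n=-.01",hit(f,uv,0,-.01).round(4),"n=-.06",hit(f,uv,0,-.06).round(4))
for uv in((473,261),(438,288),(440,272)): print("lip right",hit(f,uv,1,-.15).round(4),hit(f,uv,0,-.06).round(4))
E
```

```text
cam [-0.26655778 -0.2054034   0.2930495 ]
ptr y=.15 [-0.0456  0.15    0.1956] y=.2 [-0.0145  0.2     0.1819] n=-.01 [-0.01    0.2073  0.1799] n=-.06 [-0.06    0.1268  0.202 ]
clip tip y=.15 [-0.0452  0.15    0.2692] y=.2 [-0.0141  0.2     0.2659] n=-.01 [-0.01    0.2066  0.2654] n=-.06 [-0.06    0.1263  0.2708]
cliptop y=.15 [-0.0472  0.15    0.2798] y=.2 [-0.0163  0.2     0.2779] n=-.01 [-0.01    0.2102  0.2775] n=-.06 [-0.06    0.1292  0.2805]
clipbot y=.15 [-0.0481  0.15    0.2568] y=.2 [-0.0173  0.2     0.2517] n=-.01 [-0.01    0.2119  0.2505] n=-.06 [-0.06    0.1306  0.2588]
lip left top corner y=.15 [-0.0573  0.15    0.185 ] y=.2 [-0.0278  0.2     0.1698] n=-.01 [-0.01    0.2303  0.1606] n=-.06 [-0.06    0.1454  0.1864]
lip left bot y=.15 [-0.0577  0.15    0.174 ] y=.2 [-0.0284  0.2     0.1572] n=-.01 [-0.01    0.2312  0.1468] n=-.06 [-0.06    0.1461  0.1753]
lip right near top y=.15 [-0.0989  0.15    0.3208] y=.2 [-0.0753  0.2     0.3248] n=-.01 [-0.01    0.3384  0.3356] n=-.06 [-0.06    0.2324  0.3273]
lip right [-0.0302 -0.15    0.1906] [-0.06   -0.157   0.2035]
lip right [-0.0842 -0.15    0.1932] [-0.06   -0.1427  0.1799]
lip right [-0.088  -0.15    0.2039] [-0.06   -0.1413  0.1899]
```

```bash
cat > push.py <<'E'
from h import *
from bench import manip
y,yaw,dn=-.08,.7,.28;o=ori(dn,yaw);N0=-.06
E
python3 - <<'E'
from push import *
manip.move_l(W(N0-.06,y-.06,.135),rate=.12)
manip.move_l(W(N0+.02,y,.135),rate=.1)
f0=manip.get_wrist_force();print(manip.get_time(),S(manip.get_eef_pos()),f0)
f=manip.grab_frame("wrist");cv2.imwrite("pics/w2.png",f["frame"][:,:,::-1])
f=manip.grab_frame("side");cv2.imwrite("pics/d2.png",f["frame"][:,:,::-1])
E
```

```text
5.6333 [-0.04020147 -0.08019434  0.13524596] [ 0.36409266  1.08746562 -0.39061606]
```

View pics/w2.png

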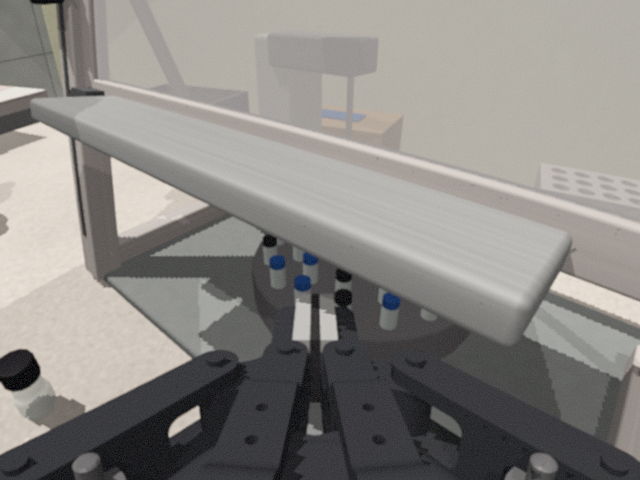

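View pics/d2.png

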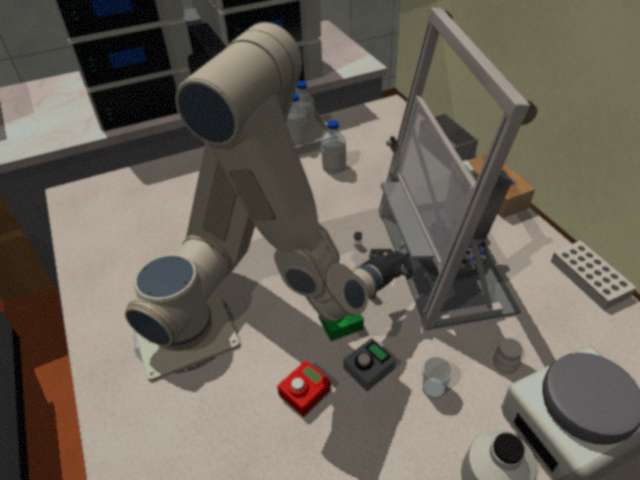

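```bash
python3 - <<'E'
from push import *
n=N0+.012
manip.move_l(W(n,y,.135),rate=.05)
f0=manip.get_wrist_force()
tt=.143
while tt<.19:
    manip.move_l(W(n,y,tt),rate=.04)
    f=manip.get_wrist_force()-f0; print(round(tt,4),round(manip.get_time(),2),f.round(1),(S(manip.get_eef_pos())[2]).round(4))
    if np.linalg.norm(f)>2.5: break
    tt+=.004
f=manip.grab_frame("wrist");cv2.imwrite("pics/w3.png",f["frame"][:,:,::-1])
E
```

```text
0.143 6.39 [-0.7  0.3 -0.1] 0.1435
0.147 6.64 [ 0.8  0.7 -0.3] 0.1473
0.151 6.89 [-0.   0.8 -0.5] 0.1512
0.155 7.14 [-3.9  2.1  1.9] 0.1554
```

View pics/w3.png

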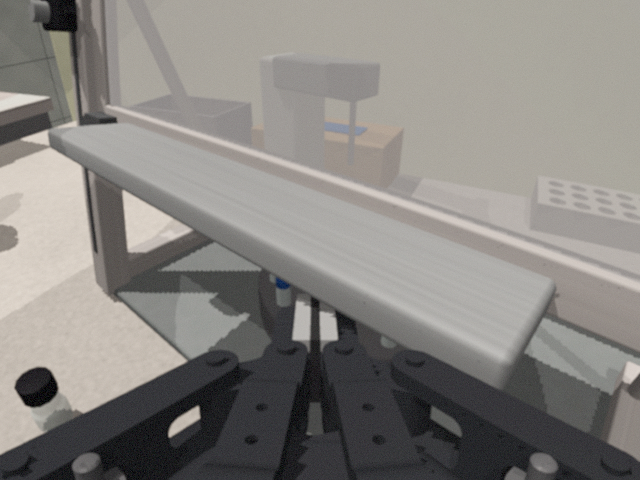

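```bash
python3 - <<'E'
from push import *
manip.move_l(W(N0+.012,y,.140),rate=.06)
print(manip.get_wrist_force())
for yy in(.08,.1,.12):
 for ya in(-.1,-.2,-.3,-.4):
  for d in np.arange(.12,.7,.04):
    oo=ori(d,ya)
    r=[manip.ik(W(n,yy,tt),oo) for n,tt in((N0-.1,.2),(N0-.04,.13),(N0+.02,.13),(N0+.02,.2),(N0+.02,.27))]
    if all(q is not None for q in r[1:]): print(yy,ya,round(d,2),r[0] is not None,np.round(r[1],2),np.round(r[-1],2)); break
E
```

```text
[ 0.08040513 -0.33331102  0.82464375]
0.08 -0.1 0.56 True [ 0.12  0.11 -1.02 -0.52 -0.39 -2.88] [ 0.05  0.   -0.67 -0.08 -0.34 -2.92]
0.08 -0.2 0.52 True [ 0.19  0.16 -1.01 -0.55 -0.55 -2.79] [ 0.11  0.03 -0.67 -0.11 -0.48 -2.84]
0.08 -0.3 0.44 True [ 0.26  0.23 -1.02 -0.65 -0.72 -2.72] [ 0.17  0.08 -0.69 -0.22 -0.64 -2.78]
0.08 -0.4 0.32 True [ 0.33  0.35 -1.03 -0.85 -0.91 -2.7 ] [ 0.24  0.16 -0.74 -0.41 -0.83 -2.77]
0.1 -0.1 0.52 True [ 0.18  0.15 -1.03 -0.6  -0.46 -2.86] [ 0.1   0.02 -0.69 -0.15 -0.39 -2.91]
0.1 -0.2 0.48 True [ 0.25  0.2  -1.01 -0.61 -0.61 -2.77] [ 0.16  0.06 -0.68 -0.18 -0.53 -2.83]
0.1 -0.3 0.36 True [ 0.33  0.32 -1.04 -0.83 -0.8  -2.74] [ 0.23  0.13 -0.74 -0.38 -0.72 -2.81]
0.1 -0.4 0.28 True [ 0.38  0.4  -1.02 -0.91 -0.97 -2.71] [ 0.28  0.2  -0.74 -0.49 -0.88 -2.79]
0.12 -0.1 0.48 True [ 0.24  0.2  -1.04 -0.67 -0.52 -2.84] [ 0.15  0.05 -0.7  -0.22 -0.44 -2.89]
0.12 -0.2 0.44 True [ 0.3   0.24 -1.01 -0.68 -0.67 -2.76] [ 0.21  0.09 -0.69 -0.25 -0.59 -2.82]
0.12 -0.3 0.32 True [ 0.38  0.36 -1.03 -0.89 -0.86 -2.74] [ 0.27  0.16 -0.74 -0.45 -0.77 -2.82]
0.12 -0.4 0.2 True [ 0.43  0.5  -1.03 -1.12 -1.05 -2.78] [ 0.32  0.26 -0.77 -0.68 -0.95 -2.86]
```

```bash
cat > push2.py <<'E'
from h import *
from bench import manip
y,yaw,dn=.10,-.3,.37;o=ori(dn,yaw);N0=-.06
E
python3 - <<'E'
from push import *
import push2 as p2
manip.move_l(W(N0-.05,y-.05,.145),rate=.15)
manip.move_l(W(N0-.14,y-.06,.27),rate=.25)
print(manip.get_time(),manip.get_joint_positions().round(2))
tgt=W(N0-.11,p2.y+.03,.22)
q=manip.ik(tgt,p2.o);print(q)
manip.move_pose(tgt,p2.o)
print(manip.get_time(),S(manip.get_eef_pos()))
for n in("wrist","side","scene"):
    f=manip.grab_frame(n);cv2.imwrite(f"pics/{n}4.png",f["frame"][:,:,::-1])
    import pickle;pickle.dump(f,open(n+"4.pkl","wb"))
E
```

```text
9.375 [-1.24  0.07 -0.64  1.26  1.27  1.16]
[ 0.47437302  0.04137024 -0.87801146 -0.27794756 -0.92183494 -2.6048837 ]
12.525 [-0.16985453  0.12978961  0.21990989]
```

View pics/wrist4.png

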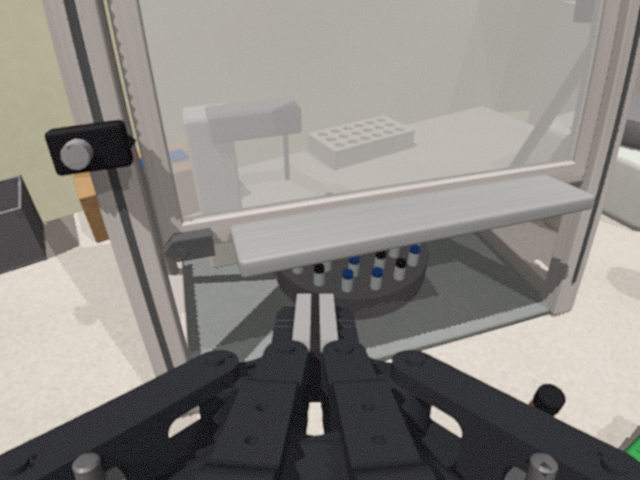

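View pics/side4.png

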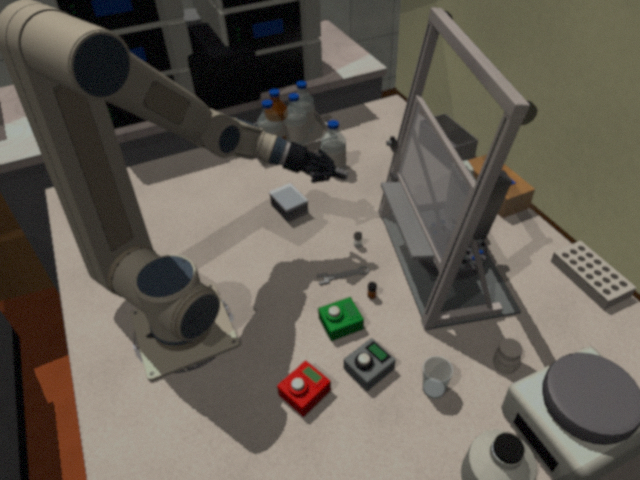

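View pics/scene4.png

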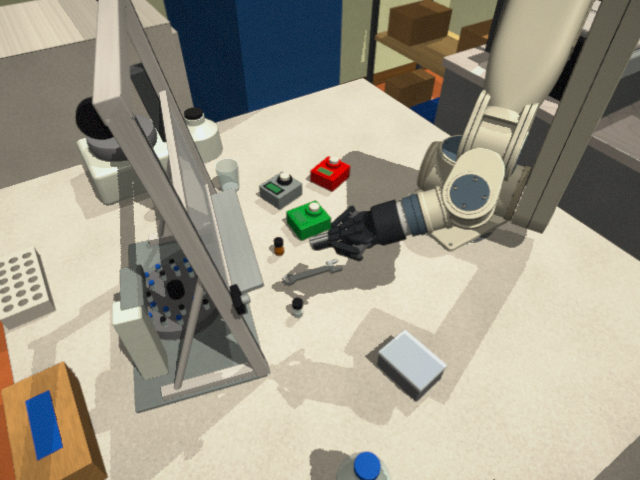

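```bash
python3 - <<'E'
from h import *
import pickle
f=pickle.load(open("wrist4.pkl","rb"));s=pickle.load(open("scene4.pkl","rb"));d=pickle.load(open("side4.pkl","rb"))
crop(cv2.imread("pics/wrist4.png"),40,100,260,280,3.5,"pics/w4c.png")
crop(cv2.imread("pics/scene4.png"),240,150,340,240,6,"pics/s4c.png")
crop(cv2.imread("pics/side4.png"),330,325,410,395,7,"pics/d4c.png")
E
```

View pics/w4c.png

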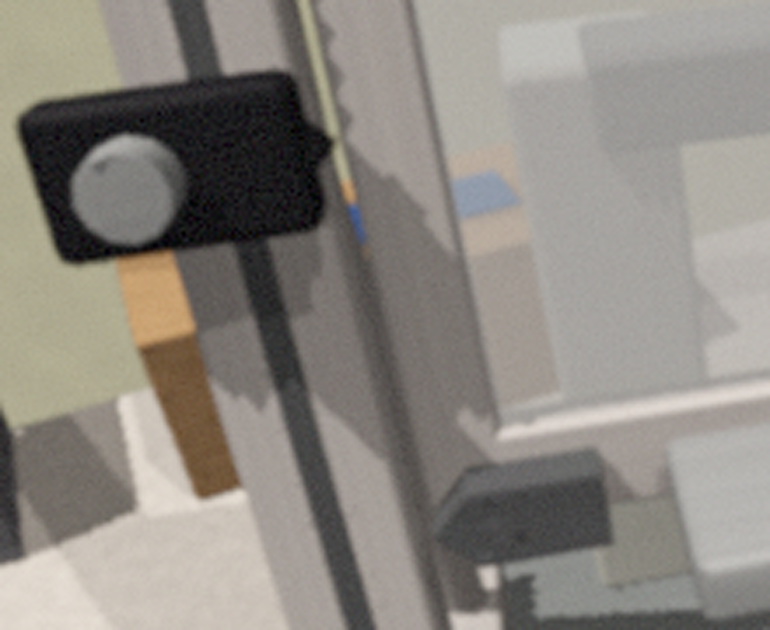

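View pics/s4c.png

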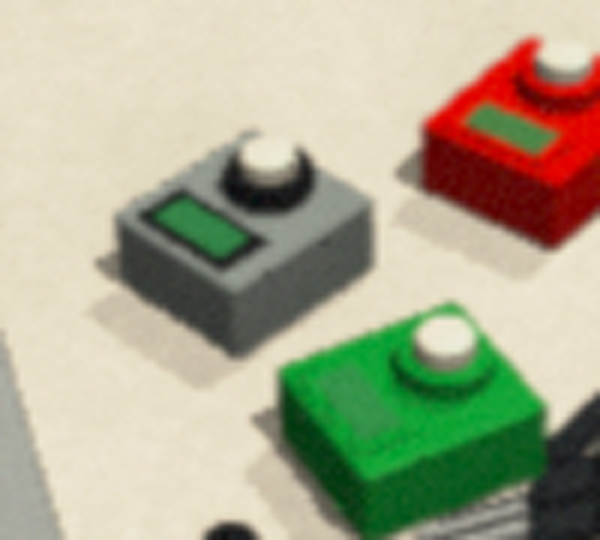

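View pics/d4c.png

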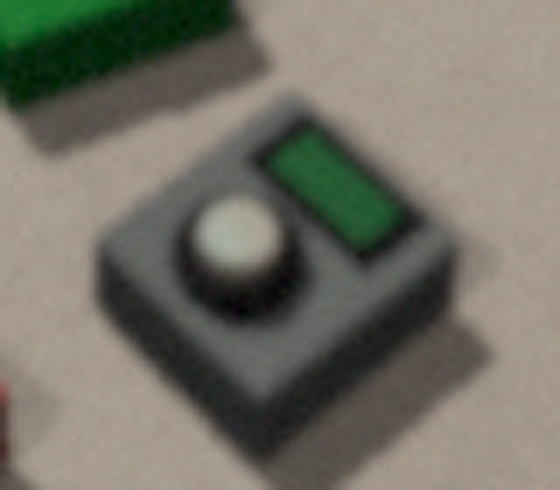

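```bash
cat >> h.py <<'E'
def tri(obs):
    A=np.zeros((3,3));b=np.zeros(3)
    for f,uv in obs:
        o,d=ray(f,uv);M=np.eye(3)-np.outer(d,d);A+=M;b+=M@o
    p=np.linalg.solve(A,b);return p,[ (proj(f,p)-uv).round(1) for f,uv in obs]
E
python3 - <<'E'
from h import *
import pickle
l=lambda n:pickle.load(open(n+".pkl","rb"))
f=l("wrist4");w=l("w1");s=l("scene4");d=l("side4")
p,r=tri([(f,(165.1,250)),(w,(170.7,148))]);print("ptr",S(p).round(4),r)
c,r=tri([(f,(134.9,141.4)),(w,(169.5,69.2))]);print("clip",S(c).round(4),r,)
print("single view: ptr",hit(f,(165.1,250),0,-.015),"clip",hit(f,(134.9,141.4),0,-.015))
b,r=tri([(s,(240+268/6,150+155/6)),(d,(330+238/7,325+228/7))]);print("btn",b,r)
print("cam",S(f["T"][:3,3]))
E
```

```text
ptr [-0.0155  0.1979  0.183 ] [array([0.1, 0.8]), array([ 0.2, -0.5])]
clip [-0.0146  0.1999  0.2645] [array([-0.3, -2.3]), array([-0.3,  1.4])]
single view: ptr [-0.015       0.19791147  0.18347274] clip [-0.015       0.19994476  0.26307534]
btn [ 0.35531142 -0.32118839  0.06314971] [array([-0.1,  0. ]), array([-0.1, -0. ])]
cam [-0.29067122  0.16156419  0.32051709]
```

```bash
python3 - <<'E'
from push2 import *
manip.move_l(W(N0-.05,y+.022,.135),rate=.15)
manip.move_l(W(N0+.02,y,.135),rate=.1)
f0=manip.get_wrist_force();print(manip.get_time(),f0,S(manip.get_eef_pos()))
n=N0+.02
tt=.145
while tt<.19:
    manip.move_l(W(n,y,tt),rate=.05)
    f=manip.get_wrist_force()-f0; print(round(tt,4),round(manip.get_time(),2),f.round(1),(S(manip.get_eef_pos())[2]).round(4))
    if np.linalg.norm(f)>2: break
    tt+=.004
f=manip.grab_frame("wrist");cv2.imwrite("pics/w5.png",f["frame"][:,:,::-1])
E
```

```text
14.4 [-0.42490356 -0.63357922  0.60239206] [-0.04032993  0.09994018  0.13484595]
0.145 14.75 [ 0.6  0.6 -0.8] 0.1457
0.149 15.0 [ 0.6  1.1 -0.3] 0.1493
0.153 15.25 [ 0.5  0.8 -0.3] 0.1534
0.157 15.5 [ 0.3  0.  -1.2] 0.1572
0.161 15.75 [-0.2  0.8 -2.1] 0.1612
```

View pics/w5.png

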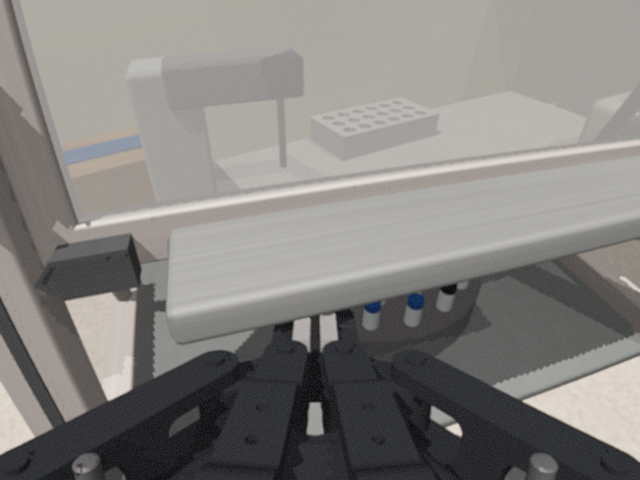

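```bash
python3 - <<'E'
from push2 import *
n=N0+.02
for tt in(.178,.203,.226):
    manip.move_l(W(n,y,tt),rate=.045)
    f=manip.get_wrist_force(); print(round(tt,4),round(manip.get_time(),2),f.round(1),(S(manip.get_eef_pos())).round(4))
import pickle
manip.hold(.2)
f=manip.grab_frame("wrist");pickle.dump(f,open("w6.pkl","wb"));cv2.imwrite("pics/w6.png",f["frame"][:,:,::-1])
im=cv2.imread("pics/w6.png");crop(im,0,60,200,260,3,"pics/w6c.png")
E
```

```text
0.178 16.32 [ 0.5 -0.1 -0.2] [-0.0399  0.1001  0.179 ]
0.203 17.03 [ 0.6 -0.4  0.3] [-0.0399  0.1     0.2036]
0.226 17.69 [-0.3 -0.   0.2] [-0.0399  0.1001  0.2268]
```

View pics/w6.png

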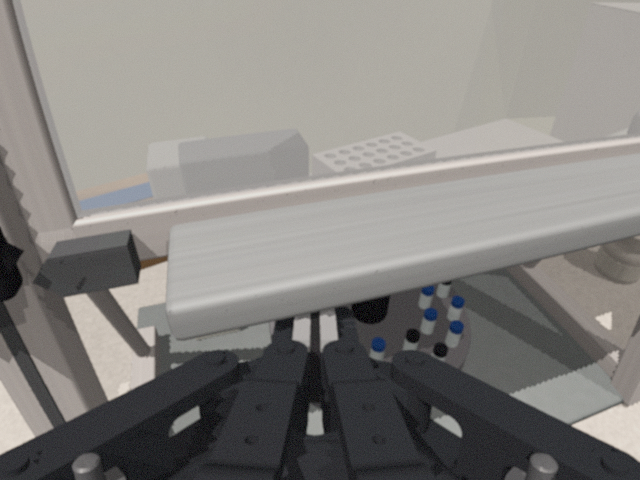

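View pics/w6c.png

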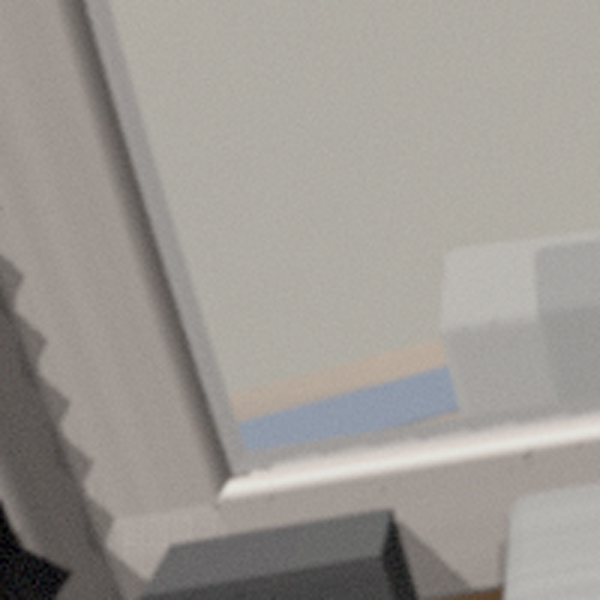

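```bash
python3 - <<'E'
from push2 import *
im=cv2.imread("pics/w6.png");crop(im,0,210,160,320,4.8,"pics/w6d.png")
E
```

```text
(no output)
```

View pics/w6d.png

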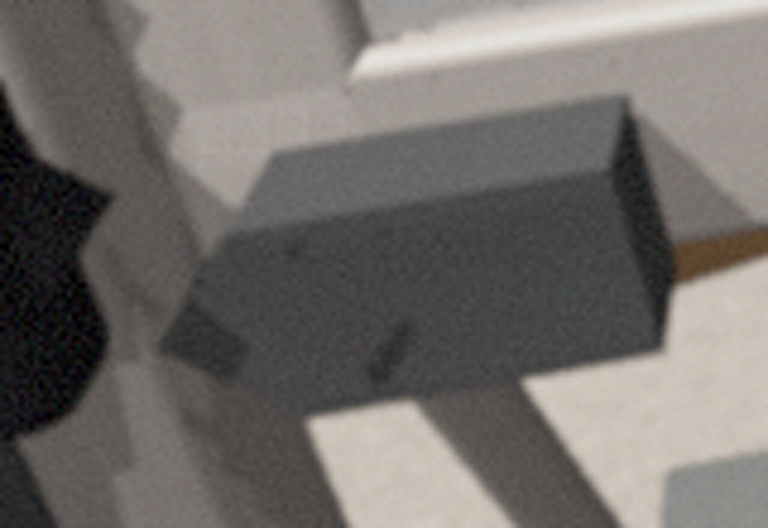

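```bash
python3 - <<'E'
from h import *
import pickle
l=lambda n:pickle.load(open(n+".pkl","rb"))
f=l("w6");g=l("wrist4");w=l("w1")
print("cam",S(f["T"][:3,3]))
a=(22.9,251.7);b=(33.3,282.5)
print("clip3",S(tri([(f,a),(g,(134.9,141.4)),(w,(169.5,69.2))])[0]),tri([(f,a),(g,(134.9,141.4)),(w,(169.5,69.2))])[1])
for ax,v in((0,-.015),(0,-.02),(1,.2),(1,.198)): print(ax,v,"clip",hit(f,a,ax,v).round(4),"ptr",hit(f,b,ax,v).round(4))
E
```

```text
cam [-0.16081979  0.13179164  0.32656351]
clip3 [-0.01491338  0.19956153  0.26422669] [array([-1. , -1.5]), array([ 0.2, -1.9]), array([-0.4,  1.7])]
0 -0.015 clip [-0.015   0.1994  0.2636] ptr [-0.015   0.2004  0.2507]
0 -0.02 clip [-0.02    0.1971  0.2658] ptr [-0.02    0.198   0.2533]
1 0.2 clip [-0.0137  0.2     0.2631] ptr [-0.0158  0.2     0.2511]
1 0.198 clip [-0.018   0.198   0.2649] ptr [-0.02    0.198   0.2533]
```

```bash
python3 - <<'E'
from push2 import *
import pickle
n=N0+.02
manip.move_l(W(n,y,.237),rate=.02)
print(S(manip.get_eef_pos()))
manip.move_l(W(n,y,.222),rate=.05)
manip.move_l(W(N0-.10,y+.05,.222),rate=.15)
print(manip.get_time())
f=manip.grab_frame("wrist");pickle.dump(f,open("w7.pkl","wb"));cv2.imwrite("pics/w7.png",f["frame"][:,:,::-1])
im=cv2.imread("pics/w7.png");print(proj(f,W(-.015,.2,.264)),S(f["T"][:3,3]))
E
```

```text
[-0.03997403  0.10000454  0.23738815]
20.1083
[167.37224916 142.62608282] [-0.28068963  0.18172644  0.32269482]
```

View pics/w7.png

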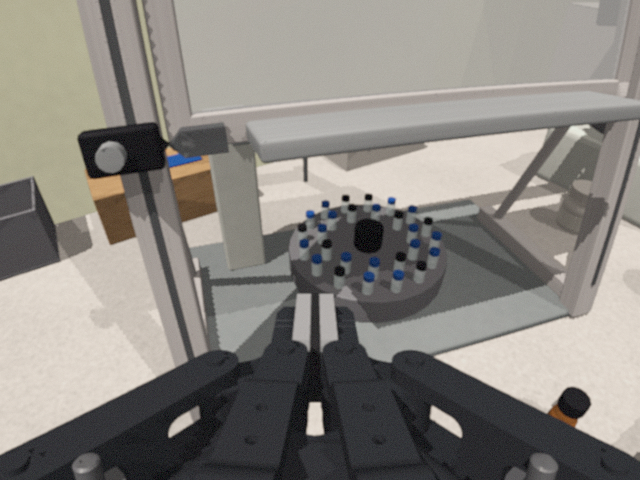

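```bash
python3 - <<'E'
from h import *
crop(cv2.imread("pics/w7.png"),110,105,250,185,5.6,"pics/w7c.png")
E
```

```text
(no output)
```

View pics/w7c.png

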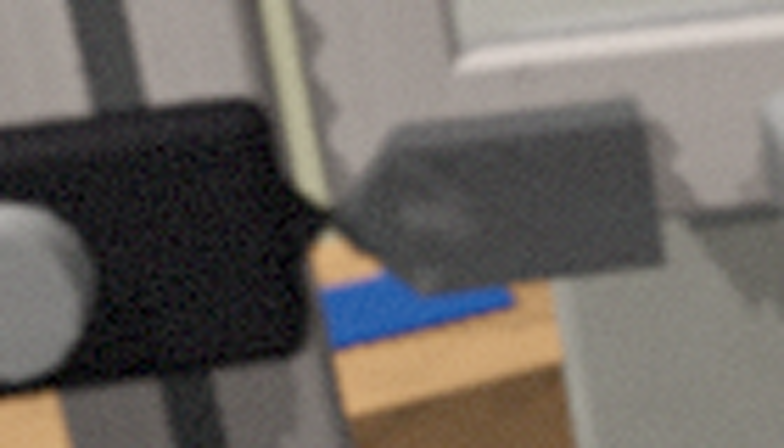

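```bash
python3 - <<'E'
from push2 import *
print(manip.get_time())
manip.move_l([.43,.0,.32],rate=.3)
q0=np.array(manip.get_joint_positions());B=np.array([.3553,-.3212])
best=None
for a in np.arange(0,2*np.pi,.4):
    R=Ro.from_euler('z',a).as_matrix()@np.array([[0,1,0],[1,0,0],[0,0,-1.]])
    q=Ro.from_matrix(R).as_quat();qq=[q[3],*q[:3]]
    j=manip.ik([*B,.12],qq)
    if j is not None and manip.ik([*B,.055],qq) is not None:
        c=np.abs(np.array(j)-q0).max()
        if best is None or c<best[0]: best=(c,a,qq,j)
print(best,q0)
manip.move_pose([*B,.13],best[2])
print(manip.get_time(),manip.get_eef_pos(),manip.get_wrist_force())
import pickle
for n in("wrist","side","scene"):
    f=manip.grab_frame(n);cv2.imwrite(f"pics/{n}8.png",f["frame"][:,:,::-1]);pickle.dump(f,open(n+"8.pkl","wb"))
E
```

```text
20.1583
(np.float64(1.1915365461236749), np.float64(2.4000000000000004), [np.float64(0.0), np.float64(-0.4028255326123515), np.float64(0.9152767834243231), np.float64(0.0)], array([-0.91047591,  0.2014234 , -0.35063223,  1.0187407 ,  0.        ,
       -1.73967959])) [ 0.28106063 -0.36407089 -0.95340905 -0.067549   -0.76094563 -2.76297307]
22.3917 [ 0.35579554 -0.32042278  0.12952631] [-0.3270022   0.13050548  0.07214836]
```

View pics/wrist8.png

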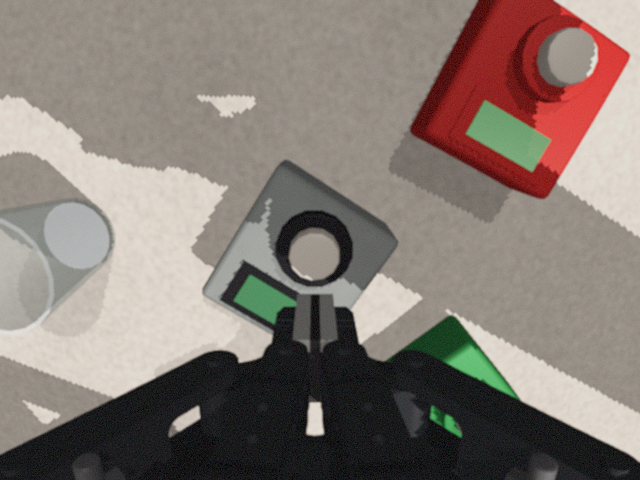

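View pics/scene8.png

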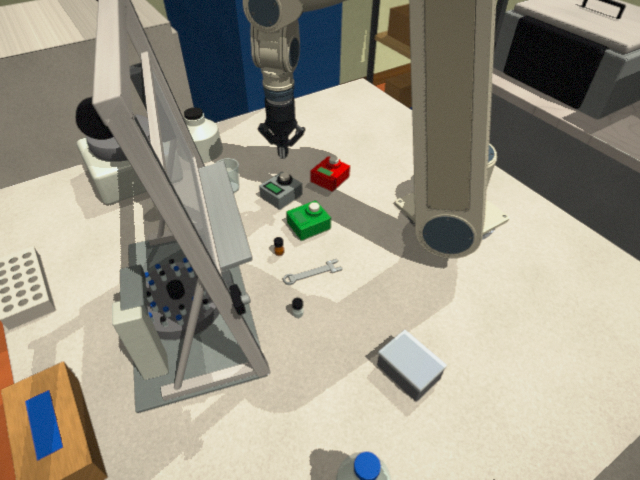

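View pics/side8.png

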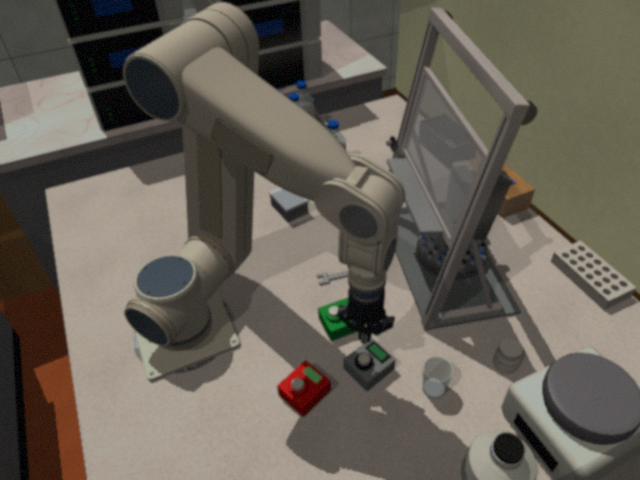

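```bash
python3 - <<'E'
from h import *
from bench import manip
import pickle
f=pickle.load(open("wrist8.pkl","rb"));s=pickle.load(open("scene4.pkl","rb"));d=pickle.load(open("side4.pkl","rb"))
for z in(.055,.06,.063): print(onz(f,(314,255),z))
b,r=tri([(f,(314,255)),(s,(240+268/6,150+155/6)),(d,(330+238/7,325+228/7))]);print(b,r)
B=onz(f,(314,255),b[2])[:2]*.5+b[:2]*.5
manip.move_l([*B,.085],rate=.12)
f0=manip.get_wrist_force();z=.070
manip.move_l([*B,z],rate=.05)
while z>.044:
    z-=.0015
    manip.move_l([*B,z],rate=.03)
    F=manip.get_wrist_force()-f0;print(round(z,4),manip.get_eef_pos()[2].round(4),F.round(1))
    if F[2]>12: break
manip.hold(.3);print(manip.get_wrist_force()-f0)
f=manip.grab_frame("scene");cv2.imwrite("pics/scene9.png",f["frame"][:,:,::-1])
crop(cv2.imread("pics/scene9.png"),240,120,340,240,5,"pics/s9c.png")
print(manip.get_time())
E
```

```text
[ 0.35665962 -0.32015711  0.055     ]
[ 0.35554308 -0.32137287  0.06      ]
[ 0.35487316 -0.32210232  0.063     ]
[ 0.35511078 -0.32160827  0.06297436] [array([0.3, 0.9]), array([-0.1, -0. ]), array([-0.1,  0.2])]
0.0685 0.0685 [-0.6  0.3 -0.3]
0.067 0.0671 [1.1 0.6 0.8]
0.0655 0.0656 [-0.1 -0.1  1.3]
0.064 0.0641 [0.1 1.1 2.1]
0.0625 0.0626 [ 0.  -0.7  5.1]
0.061 0.0611 [ 0.1 -0.4  4.2]
0.0595 0.0608 [-3.5  4.3 20.1]
[-3.91270504  3.57939954 20.2260684 ]
25.6167
```

View pics/s9c.png

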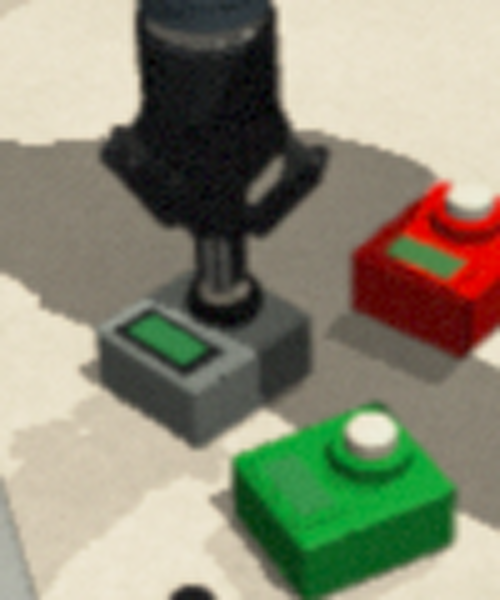

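```bash
python3 - <<'E'
from push2 import *
import pickle
p=manip.get_eef_pos()
manip.move_l([p[0],p[1],.16],rate=.12)
print(manip.get_time(),manip.get_wrist_force())
manip.move_pose([.43,.0,.32],o)
manip.move_l(W(N0-.10,y+.05,.222),rate=.25)
print(manip.get_time(),manip.get_wrist_force())
for n in("wrist","side","scene"):
    f=manip.grab_frame(n);cv2.imwrite(f"pics/{n}10.png",f["frame"][:,:,::-1])
crop(cv2.imread("pics/wrist10.png"),110,105,250,185,5.6,"pics/w10c.png")
E
```

```text
26.6083 [ 0.3864027  -0.00223648  0.22059339]
28.9583 [-0.0722348  -0.11535054  0.57268515]
```

View pics/w10c.png

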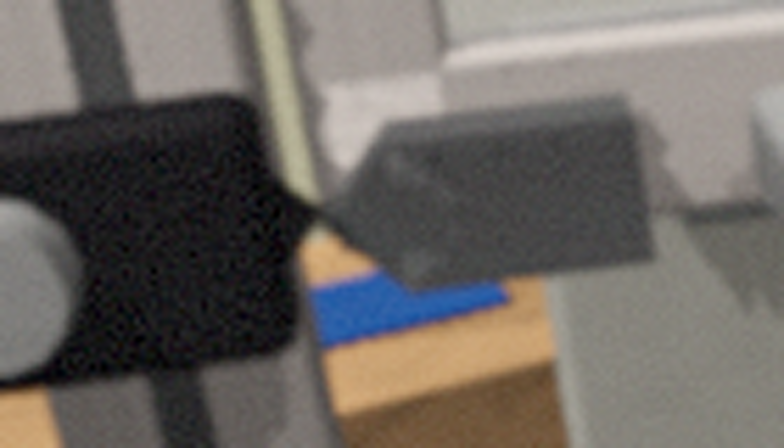

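View pics/scene10.png

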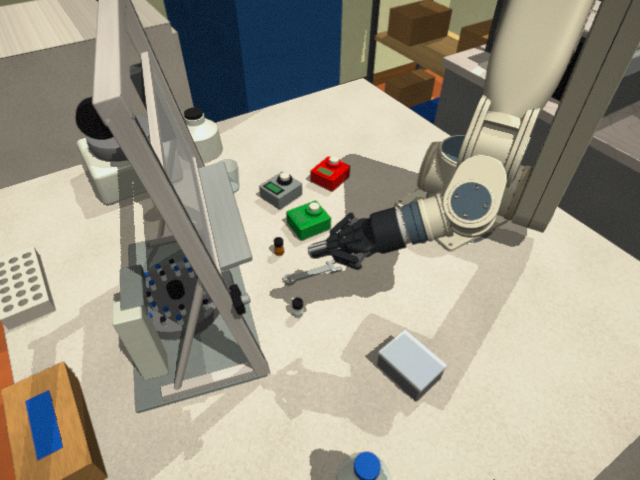

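View pics/side10.png

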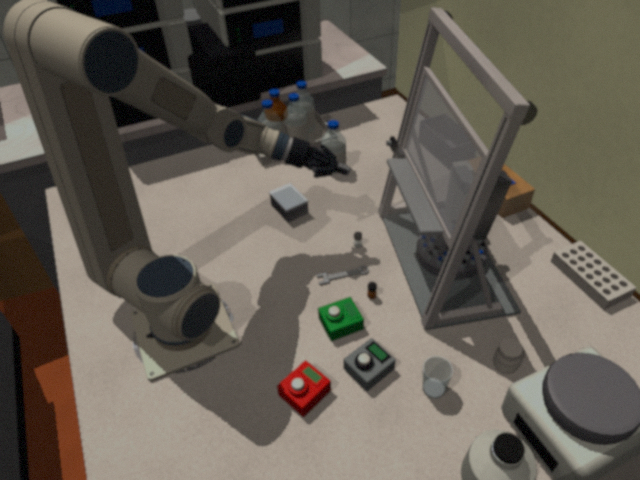

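```bash
python3 -c "
from bench import manip
manip.hand_in();print(manip.get_time())"
```

```text
the job is handed in; nothing more can be done
the job is handed in; nothing more can be done
```

The shield is up at the height clip and the button has been pressed and let go. I handed the job in with the robot touching nothing, about 29 s into the 46 s allowed.

- **Shield:** I pushed it up about 80 mm with the shut fingertips under the lip. A close wrist-camera view before the button press, and another after it, showed the pointer tip and clip tip meeting. At most the pointer sits about 0.5–1 mm high.
- **First approach:** My first try at getting under the lip came in at too steep an angle. It touched the lip's front edge with about 5 N, so I backed off and came in from the left. The pointer measured at the same height afterwards, and the push itself showed only about 2 N.
- **Button:** It went down about 6 mm and hit its stop at about 20 N. I then lifted off, and it appears sprung back in the final pictures.
- **Surroundings:** In the last scene and side views the clip, vials, wrench, beaker, bottle, jar and boxes looked to be where they started. That was judged by eye, not measured. I recorded no force near the limits.

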